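# Seat a drive wheel in the three-pin nest of a run-out plate

## Task

The larger of the two rubber-tyred wheels on the aluminium plate is to be checked for run-out. Slide it along the plate, without lifting it off, until it sits fully home against all three pins of the nest, lying flat; leave the smaller wheel where it is and take the gripper away.

Things in the scene. Friction and masses are not known exactly. Their poses are not given: they have to be found in the camera images.
- drive_wheel: the larger wheel: black rubber tyre, grey hub with brass centre, 60 mm in diameter, 26 mm tall, 0.06 to 0.13 kg, lying flat and loose on the plate. Origin at the centre of its underside, z up; its yaw means nothing. It starts on the robot's side of the plate, left or right, 140 to 180 mm from the nest.
- small_wheel: the smaller wheel, not to be moved: of the same look, 42 mm in diameter and 22 mm tall, lying flat on the plate about 130 mm beside the larger one. Origin at the centre of its underside.
- nest (a point): centre of the nest on the plate's top face, 12 mm above the bench: the larger wheel's underside centre lies here when its tyre touches all three pins. Axes are the plate's: x towards the middle pin, z up. Three fixed steel pins, 8 mm wide, 18 mm tall, stand 34 mm from this point at 0 and plus and minus 45 degrees from its x; the -x side is open.
- plate: fixed aluminium plate, 310 (its x) by 250 (its y) by 12 mm thick. Origin at the centre of its underside; x points away from the robot to the nest, 75 mm from the centre. Besides wheels and pins it bears a fixed sensor block 20 mm tall, 128 to 150 mm from the centre along x, and a loose brass hub and white gear (24 mm wide, under 17 mm tall) about 95 mm left and right of the nest (not needed).
Mind the look-alikes: they are no part of the job. Leave any orange look-alike of the drive_wheel alone.

How it is judged:
By the outcome, as a careful person would: the job done as asked, in the order asked, and still so for the second after the job is handed in, with the robot touching nothing.
It also fails if it takes over 32 s, if anything falls off the work surface, if the arm or the gripper's body presses on something with over 40 N, if the wrist force passes 120 N, or if a joint passes its speed limit or range.

## Robot

A 6-joint arm with a two-finger parallel gripper is mounted at the origin on the work surface. World frame = base frame: x ahead of the robot, y to its left, z up, the work surface at z = 0. Lengths are in mm, angles in rad, forces in N, time in s.
With the tool pointing down it reaches from about 250 to 800 mm from the base axis. Payload 3.9 kg.
Tool frame: the origin (TCP) lies at the very end of the fingers, on their centre line; the grasp point (between the pads) lies 19 mm behind it (pinch_z is the x of the grasp point in the tool frame, in mm); x points along the fingers, y is the direction in which the jaws open and shut, and the axes are right-handed (so a half turn about x gives the same grasp; the last joint's range is limited). The gripper opens to 85 mm and grips with 20 to 120 N. Pads are 22 mm wide; open, the fingers measure 114 mm over their backs; the gripper's body (76 mm by 85 mm) begins 54 mm behind the grasp point. The pads swing forward as they close: fully open they stand 13 mm farther back than shut.
Start: joints at [-1.129, 0.26, -0.138, 1.173, 0, 1.571], TCP at [224.467, -474.584, 204.604] pointing down, gripper open.
Joint ranges: [-2.78, 2.78], [-0.83, 1.72], [-1.28, 1.37], [-1.9, 2.12], [-1.57, 1.48], [-3.14, 3.14]. Speed limits (rad/s): [2.57, 2.57, 3.14, 3.14, 3.14, 3.14].

## Interface

Orientations are given as a unit quaternion [x, y, z, w].
In Python, from rig import state, read_camera, camera_model, sign_off, masks_of, pinch_z gives the robot as it stands. The module is installed in compiled form; this text tells all that it offers.
- The arm moves only by the tool step_arm, never from a script. Its argument "motion" is one flat list of numbers, 5 for each row, row after row: the shift along the tool's x, y, z in units of 30 mm (1.0 is 30 mm), then the turn about the tool's x in degrees, then the opening in per cent of the stroke, from 0 (shut) to 100 (fully open). In form: [dx, dy, dz, turn, gripper, dx, dy, dz, turn, gripper, ...]. A call has 1 to 20 rows; each row is the pose to reach, as a shift and turn from the pose measured when the call began, along the tool's axes at that moment; what a row does not reach only later rows make up. A row lasts 1/12 s, in which the tool goes at most 41.7 mm and 7.16 degrees, less where a joint would pass 70% of its speed; a pose out of reach is approached as far as the arm can. A call with a gripper value outside its range is refused whole. The fingers move at their own pace and stop on an object; "grip_force" is the grip in N (left out, the last holds). Time passes only in rows, so rows that repeat a pose let the fingers close. It gives the time, the measured TCP pose, the force and the opening at its end, in the units of the state.
- state(): the state, without advancing time (a new reading comes with each control period).
- read_camera(name): name is "scene" or "top" or "wrist"; returns (picture, depth): 400x640x3 uint8, red, green, blue; 400x640 float32, mm along the optical axis (not along the pixel's ray), 0 where there is no reading.
- camera_model(name): a dict with "mtx" (3x3 intrinsics, pixels), "eye" and "rotation" of the camera in the world; the wrist camera has in their place "mount" (4x4, takes a point from camera to tool coordinates, whose origin is the TCP and whose axes are the tool frame's). Camera axes: x right, y up, looking along -z (the intrinsics and any distortion apply to the point x, -y, -z); pixel columns grow to the right and rows downward; lengths in mm; the calibration is good to about 2 mm. A picture is of the moment at which its call begins: read the wrist's pose just before it. camera_model takes no time and is no camera call.
- sign_off(): hands the job in, once; it reports no verdict.
Trained networks look in the newest picture that a camera, given by its name, has taken for a name from the list of things; names that differ only in an ending like _2 or _b are one class to them, and where a whole thing is asked for, a point or a joint stands for the part that bears it (a point fixed in the world has none). Each returns a list of dicts, best first, with "conf" (0 to 1); they miss things now and then, are a little off and sometimes report something else, mostly with a low value. They report only what shows in the picture. A call takes as long as a camera call. They do not tell look-alikes from the thing itself.
- masks_of(name, camera): "mask" (400x640 bool, what is visible of it) and "location" ([column, row] in pixels, amid what is visible of it).
The state is a dict: "time_s": time; "joints": joint angles; "qd": joint speeds; "joint_torque": joint torques, N m; "ee_pos": TCP position; "ee_rot": TCP orientation; "force": force on the tool from outside, world axes, zero at the start; "wrist_torque": the same for the moment, N m; "gripper_width": finger opening in mm.
Only numpy, scipy, OpenCV 4.12 (cv2) and the standard library are available. Lean on these libraries where they do the work, as an engineer would, in place of code of your own. Each camera call takes 0.05 s, during which the arm holds its last target.

## Working session

There is one attempt and no reset: what is moved stays moved. The work goes in short steps, Python scripts to look and compute and a tool call to move; the robot and the scene stay as the last step left them, time stands still between calls to the robot, and variables do not carry over. Pictures are saved under pics/ and viewed, and the job is handed in when it is done.

Besides the shell and the picture viewer there is one more tool, called after "Call:" as a command line: name --argument value ..., lists and objects as JSON in quotes. step_arm: Moves the arm, as the interface text tells. Its arguments: {"type":"object","properties":{"motion":{"type":"array"},"grip_force":{"type":"number"}},"required":["motion"]}

```bash
mkdir -p pics
cat > h.py <<'E'
import numpy as np, cv2
from rig import *
def snap(name,fn):
    p,d=read_camera(name); cv2.imwrite('pics/'+fn,cv2.cvtColor(p,cv2.COLOR_RGB2BGR)); return p,d
def world(name,uv,depth):
    m=camera_model(name);K=np.array(m['mtx']);uv=np.atleast_2d(uv).astype(float);depth=np.atleast_1d(depth)
    dist=m.get('dist',m.get('distortion'))
    n=cv2.undistortPoints(uv[:,None],K,None if dist is None else np.array(dist))[:,0]
    c=np.c_[n[:,0]*depth,-n[:,1]*depth,-depth]
    return c@np.array(m['rotation']).T+np.array(m['eye'])
def atz(name,uv,z):
    a=world(name,uv,np.ones(len(np.atleast_2d(uv))));e=np.array(camera_model(name)['eye']);d=a-e
    return e+d*((z-e[2])/d[:,2:3])
E
python3 - <<'E'
from h import *
s=state();print(s);print(camera_model('top'));print(pinch_z)
p,d=snap('top','t0.png')
for n in ['drive_wheel','small_wheel','plate']:
    for r in masks_of(n,'top'):
        ys,xs=np.nonzero(r['mask']);dd=d[ys,xs];w=world('top',np.c_[xs,ys],dd)[dd>0]
        print(n,r['conf'],r['location'],len(xs),np.median(w,0),np.percentile(w,[1,99],axis=0))
E
```

```text
{'time_s': 0.0, 'joints': array([-1.12902153e+00,  2.60692333e-01, -1.39424101e-01,  1.17269418e+00,
        6.74445823e-06,  1.57081288e+00]), 'qd': array([ 0.00070452,  0.00130278, -0.00095859, -0.00083578,  0.00011256,
       -0.00226832]), 'joint_torque': array([-9.98260862e-05, -4.05676281e+01,  2.53924674e+01,  1.86865311e-02,
       -1.29156970e-04, -5.94356649e-06]), 'ee_pos': array([ 224.13768287, -473.9081458 ,  203.73978439]), 'ee_rot': array([-0.68977372, -0.15561353,  0.69008114, -0.15422278]), 'force': array([-0.06078944,  0.14345413, -1.75557906]), 'wrist_torque': array([0.02037258, 0.00644393, 0.06834116]), 'gripper_width': 85.45558322109645}
{'mtx': array([[471.59669991,   0.        , 319.92042682],
       [  0.        , 471.59669991, 197.38502196],
       [  0.        ,   0.        ,   1.        ]]), 'eye': array([494.04922324,  75.68828569, 709.71258025]), 'rotation': array([-0.02389657,  0.04472415,  0.71262584, -0.6997093 ])}
-18.700000000000003Traceback (most recent call last):
  File "<stdin>", line 6, in <module>
  File "h.py", line 10, in world
    return c@np.array(m['rotation']).T+np.array(m['eye'])
           ~^~~~~~~~~~~~~~~~~~~~~~~~~~
ValueError: matmul: Input operand 1 has a mismatch in its core dimension 0, with gufunc signature (n?,k),(k,m?)->(n?,m?) (size 4 is different from 3)
```

View pics/t0.png

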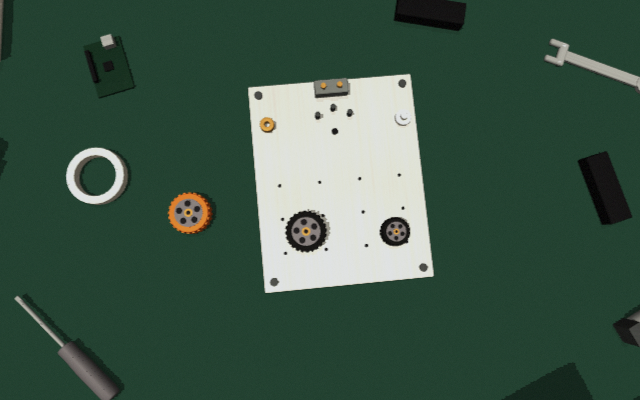

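The top view shows three wheels. The large black-tyred one on the plate at (306,231) fits the drive_wheel. The smaller black one is at (396,231), and the orange look-alike off the plate at (189,213) must be left alone. The nest pins are at about (318,115), (333,108) and (349,113).

```bash
python3 - <<'E'
s=open('h.py').read()
s=s.replace("return c@np.array(m['rotation']).T","return R.from_quat(m['rotation']).apply(c)").replace("import numpy as np, cv2","import numpy as np, cv2\nfrom scipy.spatial.transform import Rotation as R")
open('h.py','w').write(s)
E
python3 - <<'E'
from h import *
p,d=snap('top','t1.png')
print(camera_model('top').keys(), camera_model('wrist'))
for n in ['drive_wheel','small_wheel','plate']:
    for r in masks_of(n,'top'):
        ys,xs=np.nonzero(r['mask']);dd=d[ys,xs];w=world('top',np.c_[xs,ys],dd)[dd>0]
        print(n,round(r['conf'],2),r['location'],len(xs),np.median(w,0).round(1),np.percentile(w,[1,99],axis=0).round(1).tolist())
        if n!='plate':
            (c,rad)=cv2.minEnclosingCircle(np.c_[xs,ys].astype(np.float32)); print(c,rad)
        if n=='plate':
            b=cv2.minAreaRect(w[:,:2].astype(np.float32));print(b)
# plate by threshold
g=p.min(2)>150
nl,l,st,ce=cv2.connectedComponentsWithStats(g.astype(np.uint8))
i=l[200,340];ys,xs=np.nonzero(l==i);w=atz('top',np.c_[xs,ys],12.)
b=cv2.minAreaRect(w[:,:2].astype(np.float32));print('thr',b,cv2.boxPoints(b)); print('z',np.median(world('top',np.c_[xs,ys],d[ys,xs])[:,2]))
c1=cv2.resize(p[70:150,240:420],None,fx=4,fy=4,interpolation=2);c2=cv2.resize(p[190:270,260:440],None,fx=4,fy=4,interpolation=2)
cv2.imwrite('pics/crop1.png',cv2.cvtColor(np.vstack([c1[:290],c2[:300]]),4))
E
```

```text
dict_keys(['mtx', 'eye', 'rotation']) {'mtx': array([[301.06994727,   0.        , 317.32012959],
       [  0.        , 301.06994727, 195.96139948],
       [  0.        ,   0.        ,   1.        ]]), 'mount': array([[-8.16154309e-04,  2.94025960e-01, -9.55797086e-01,
        -1.68968576e+02],
       [ 9.99999309e-01, -5.68542403e-04, -1.02879574e-03,
         3.42251924e-01],
       [-8.45903828e-04, -9.55797265e-01, -2.94025293e-01,
        -7.52698810e+01],
       [ 0.00000000e+00,  0.00000000e+00,  0.00000000e+00,
         1.00000000e+00]])}
drive_wheel 0.76 [190.6, 211.9] 1419 [541.1 243.7  26. ] [[514.0, 217.2, -0.6], [569.1, 274.6, 29.1]]
(189.1080322265625, 214.19752502441406) 22.301509857177734
drive_wheel 0.68 [300.8, 232.7] 1318 [511.6  77.4  38.1] [[484.7, 50.2, 11.7], [538.7, 104.6, 41.1]]
(304.9883728027344, 231.05813598632812) 21.03835678100586
small_wheel 0.69 [394.2, 233.0] 660 [509.4 -51.1  33.9] [[490.8, -71.2, 18.0], [528.2, -32.1, 36.9]]
(394.09869384765625, 230.67105102539062) 15.009726524353027
plate 0.86 [339.7, 176.5] 31948 [589.9  24.7  11.9] [[433.3, -99.5, 8.8], [739.6, 151.3, 31.8]]
((589.7984619140625, 24.87146759033203), (318.9669494628906, 255.12863159179688), 4.125062465667725)
thr ((587.0966796875, 25.362960815429688), (308.2694091796875, 248.8843994140625), 4.339065074920654) [[ 423.98865  137.78687]
 [ 442.81885 -110.38418]
 [ 750.2047   -87.06094]
 [ 731.3745   161.1101 ]]
z 11.888753139091705
```

View pics/crop1.png

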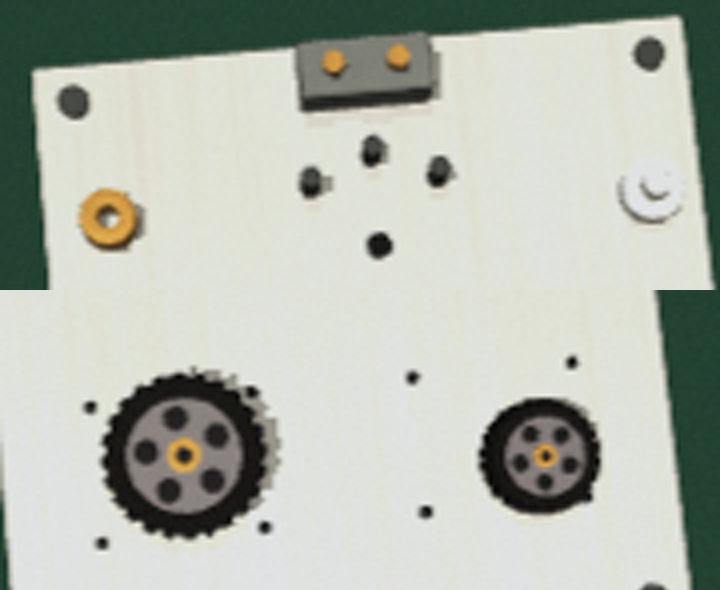

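The enlarged crop confirms the target: the large black wheel's hub is at about (305.8,231.2), and the small one is at (396,231.5). Next I work out the nest position from the pins and the plate, then the approach.

```bash
cat >> h.py <<'E'
TH=np.deg2rad(4.34)
PX=np.array([np.cos(TH),np.sin(TH),0]);PY=np.array([-np.sin(TH),np.cos(TH),0])
def delta(target):
    s=state();r=R.from_quat(s['ee_rot']);return r.inv().apply(np.array(target)-s['ee_pos'])/30
E
python3 - <<'E'
from h import *
print('wheel hub',atz('top',[305.3,230.8],38.)); print('small',atz('top',[395.6,231.2],34.))
print('dot',atz('top',[334.3,130.9],12.))
N=np.array([587.1,25.4,12])+75*PX;print('nest plate',N)
# pin tops and bases crop px -> full
for t,b in [((309,174),(311,192)),((371,143),(373,160)),((436,162),(438,182))]:
    f=lambda q:[q[0]/4+240-.5,q[1]/4+70-.5]
    print('pin mid z21',atz('top',f(((t[0]+b[0])/2,(t[1]+b[1])/2)),21.))
for a in (45,0,-45):
    print('pred',N+34*(PX*np.cos(np.deg2rad(a))+PY*np.sin(np.deg2rad(a))))
s=state();r=R.from_quat(s['ee_rot']);print(r.as_matrix().round(3),s['ee_pos'])
y=r.apply([0,1,0]);print('ang tool y',np.degrees(np.arctan2(y[1],y[0])),'plate y',94.34)
print('delta above wheel',delta([512,77,110]))
E
```

```text
wheel hub [[511.96827259  76.94296247  38.        ]]
small [[509.04810593 -52.6957947   34.        ]]
dot [[662.26111514  30.74516105  12.        ]]
nest plate [661.88494091  31.07561563  12.        ]
pin mid z21 [[684.22187615  56.64782893  21.        ]]
pin mid z21 [[695.99588835  33.21024146  21.        ]]
pin mid z21 [[687.86816512   9.03275671  21.        ]]
pred [684.0382858  56.8676553  12.       ]
pred [695.78744746  33.64856138  12.        ]
pred [687.67698058   8.92227074  12.        ]
[[-0.     0.428 -0.904]
 [ 0.001 -0.904 -0.428]
 [-1.    -0.001  0.   ]] [ 224.36286895 -474.36378659  204.30057716]
ang tool y -64.68793998000375 plate y 94.34
delta above wheel [  3.15182879 -12.51285017 -16.52522797]
```

Call:
step_arm --motion '[1,-12.5,-16.5,0,100,1,-12.5,-16.5,0,100,1,-12.5,-16.5,0,100,1,-12.5,-16.5,0,100,1,-12.5,-16.5,0,100,1,-12.5,-16.5,0,100,1,-12.5,-16.5,0,100,1,-12.5,-16.5,0,100,1,-12.5,-16.5,0,100,1,-12.5,-16.5,0,100,1,-12.5,-16.5,0,100,1,-12.5,-16.5,0,100,1,-12.5,-16.5,0,100,1,-12.5,-16.5,0,100,1,-12.5,-16.5,0,100,1,-12.5,-16.5,0,100,1,-12.5,-16.5,0,100,1,-12.5,-16.5,0,100]' --grip_force 20

```text
time_s: 1.8
ee_pos: [510.8, 76.1, 174.2]
ee_rot: [-0.689, -0.155, 0.69, -0.155]
force: [-0.6, -0.2, -0.1]
gripper_width: 85.6
```

Run:
```python
from h import *
s=state();r=R.from_quat(s['ee_rot']);y=r.apply([0,1,0]);print(s['time_s'],s['joints'].round(3),s['ee_pos'],np.degrees(np.arctan2(y[1],y[0])),delta([512,77,60]))
```

```text
1.8 [ 0.148  0.262 -0.217  1.094  0.     2.847] [510.79838991  76.0912668  174.227276  ] -64.65111543603136 [ 3.80750133 -0.00774228 -0.05504087]
```

Call:
step_arm --motion '[1,0,0,-7,100,2,0,-0.05,-14,100,2,0,-0.05,-21,100,2,0,-0.05,-28,100,2,0,-0.05,-35,100,2,0,-0.05,-42,100,2,0,-0.05,-49,100,2,0,-0.05,-56,100,2,0,-0.05,-63,100,2,0,-0.05,-70,100,2,0,-0.05,-77,100,2,0,-0.05,-84,100,2,0,-0.05,-91,100,2,0,-0.05,-98,100,2,0,-0.05,-105,100,2,0,-0.05,-112,100,2,0,-0.05,-119,100,2,0,-0.05,-126,100,2,0,-0.05,-133,100,2,0,-0.05,-140,100]'

```text
time_s: 3.47
ee_pos: [511.2, 74.7, 114.6]
ee_rot: [0.089, 0.702, -0.089, 0.701]
force: [-0.2, -0.6, -0.0]
gripper_width: 85.4
```

Call:
step_arm --motion '[0,0,0,-7,100,0,0,0,-14,100,0,0,0,-19,100,0,0,0,-19,100,0,0,0,-19,100]'

```text
time_s: 3.88
ee_pos: [510.6, 73.3, 114.8]
ee_rot: [-0.027, 0.707, 0.026, 0.706]
force: [-0.5, -0.5, 0.0]
gripper_width: 85.2
```

Run:
```python
from h import *
s=state();r=R.from_quat(s['ee_rot']);y=r.apply([0,1,0]);print(s['time_s'],s['joints'].round(3),s['ee_pos'],np.degrees(np.arctan2(y[1],y[0])),delta([512,77,18]))
p,d=snap('wrist','w0.png')
m=camera_model('wrist')
print(r.as_matrix().round(3))
for n in ['drive_wheel']:
    for q in masks_of(n,'wrist'):
        print(n,q['conf'],q['location'])
```

```text
3.8833 [ 0.143  0.302 -0.324  0.947 -0.     0.068] [510.596385    73.28075892 114.83883414] 94.26459331442656 [3.2277694  0.12182551 0.06288962]
[[-0.002 -0.074  0.997]
 [-0.001  0.997  0.074]
 [-1.    -0.001 -0.002]]
drive_wheel 0.8 [495.0, 232.9]
drive_wheel 0.6 [325.2, 191.3]
```

View pics/w0.png

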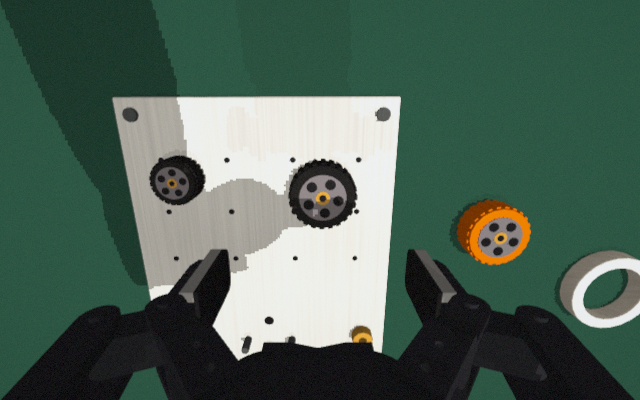

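The wrist view has the drive_wheel hub at about (322.5,197.5), roughly centred between the fingers. The orange look-alike is far right at (500,238), well clear. I'll cross-check the wheel's position from this view.

```bash
cat >> h.py <<'E'
def wristz(uv,z):
    m=camera_model('wrist');M=np.array(m['mount']);s=state();r=R.from_quat(s['ee_rot'])
    n=cv2.undistortPoints(np.array([[uv]],float),np.array(m['mtx']),None)[0,0]
    d=r.apply(M[:3,:3]@np.array([n[0],-n[1],-1]));e=s['ee_pos']+r.apply(M[:3,3])
    return e+d*(z-e[2])/d[2]
E
python3 - <<'E'
from h import *
print(wristz([322.5,197.5],38),wristz([268.5,320.5],12))
P=np.array([state()['ee_pos'] for _ in range(3)]);print(P)
print(delta([512,77,18]))
E
```

```text
[512.75019962  78.01989091  38.        ] [664.27694549  32.20234471  12.        ]
[[510.8589139   73.82296263 114.75009577]
 [510.8589139   73.82296263 114.75009577]
 [510.8589139   73.82296263 114.75009577]]
[3.22486184 0.10401262 0.05248743]
```

Call:
step_arm --motion '[0.5,0.12,0.05,0,100,1.2,0.12,0.05,0,100,1.9,0.12,0.05,0,100,2.4,0.12,0.05,0,100,2.8,0.12,0.05,0,100,3.0,0.12,0.05,0,100,3.2,0.12,0.05,0,100,3.2,0.12,0.05,0,100,3.2,0.12,0.05,0,100]'

```text
time_s: 4.73
ee_pos: [512.1, 77.4, 19.0]
ee_rot: [-0.027, 0.707, 0.026, 0.706]
force: [0.1, -0.0, 0.1]
gripper_width: 85.5
```

Run:
```python
from h import *
s=state();print(s['ee_pos'],s['force'])
snap('scene','s0.png');snap('wrist','w1.png')
a=cv2.imread('pics/w1.png');b=cv2.imread('pics/s0.png');cv2.imwrite('pics/sw.png',cv2.resize(np.vstack([a,b]),None,fx=.75,fy=.75))
```

```text
[512.12593065  77.421308    19.04271561] [ 0.07521107 -0.0125293   0.07102183]
```

View pics/sw.png

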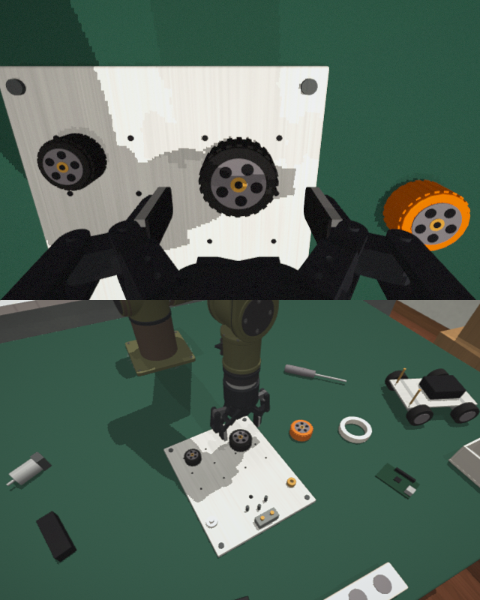

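Run:
```python
from h import *
m=camera_model('wrist');M=np.linalg.inv(np.array(m['mount']));K=np.array(m['mtx'])
for q in [(0,42,-11),(0,42,11),(-13,42,-11),(-13,42,11),(-13,-42,-11),(-13,-42,11),(-40,-42,0),(-19,0,0)]:
    c=M@np.r_[q,1];u=K@np.array([c[0],-c[1],-c[2]]);print(q,(u[:2]/u[2]).round())
print(wristz([320,246],38))
p,d=read_camera('wrist')
for (u,v) in [(215,262),(225,260),(215,290),(425,262),(415,255),(430,295)]:
    n=cv2.undistortPoints(np.array([[[u,v]]],float),K,None)[0,0];D=d[v,u]
    print(u,v,(np.array(m['mount'])@np.r_[n[0]*D,-n[1]*D,-D,1])[:3].round(1))
```

```text
(0, 42, -11) [388. 215.]
(0, 42, 11) [386. 248.]
(-13, 42, -11) [393. 223.]
(-13, 42, 11) [390. 258.]
(-13, -42, -11) [243. 223.]
(-13, -42, 11) [245. 258.]
(-40, -42, 0) [231. 265.]
(-19, 0, 0) [318. 246.]
[513.05158823  78.74470209  38.        ]
215 262 [-55.8 -43.5 -10.8]
225 260 [-44.2 -43.2  -5.2]
215 290 [-60.4 -43.   -0.2]
425 262 [-55.2  45.4 -10.5]
415 255 [-49.2  43.  -10.6]
430 295 [-70.6  42.6  -5.1]
```

Run:
```python
from h import *
m=camera_model('wrist');K=np.array(m['mtx'])
p,d=read_camera('wrist')
v,u=np.mgrid[0:400,0:640];n=cv2.undistortPoints(np.c_[u.ravel(),v.ravel()].astype(float)[:,None],K,None)[:,0];D=d.ravel()
t=(np.c_[n[:,0]*D,-n[:,1]*D,-D,np.ones(len(D))]@np.array(m['mount']).T)[:,:3]
for sgn in (1,-1):
    k=(D>0)&(sgn*t[:,1]>38)&(sgn*t[:,1]<60)&(abs(t[:,2])<14)&(t[:,0]<-2)
    q=t[k];i=np.argsort(-q[:,0])[:400:40];print(len(q));print(np.c_[q[i],n[k][i]*K[0,0]+K[:2,2]].round(1))
cv2.imwrite('pics/w2c.png',cv2.cvtColor(cv2.resize(p[160:400,160:480],None,fx=2.4,fy=2.4),4))
```

```text
7216
[[-39.   42.9   1.4 406.  267. ]
 [-41.2  42.9   8.3 406.  282. ]
 [-42.7  48.3 -10.2 422.  249. ]
 [-44.   46.4 -10.9 419.  249. ]
 [-44.9  45.2 -10.8 417.  250. ]
 [-45.7  43.1 -10.8 413.  251. ]
 [-46.5  42.5   4.4 409.  281. ]
 [-47.   54.1  -6.4 437.  261. ]
 [-47.9  42.8   1.9 411.  278. ]
 [-48.7  42.8   9.8 410.  294. ]]
6908
[[-38.6 -43.4   0.6 229.  265. ]
 [-41.6 -43.1  -3.8 227.  260. ]
 [-42.8 -42.8   8.  229.  283. ]
 [-44.1 -42.7 -10.3 225.  250. ]
 [-45.  -43.8 -10.8 222.  250. ]
 [-45.7 -43.   -7.1 224.  258. ]
 [-46.5 -53.3  -6.5 201.  260. ]
 [-47.3 -48.  -11.  211.  252. ]
 [-48.1 -54.   -7.4 198.  260. ]
 [-48.7 -46.2 -10.7 214.  254. ]]
```

View pics/w2c.png

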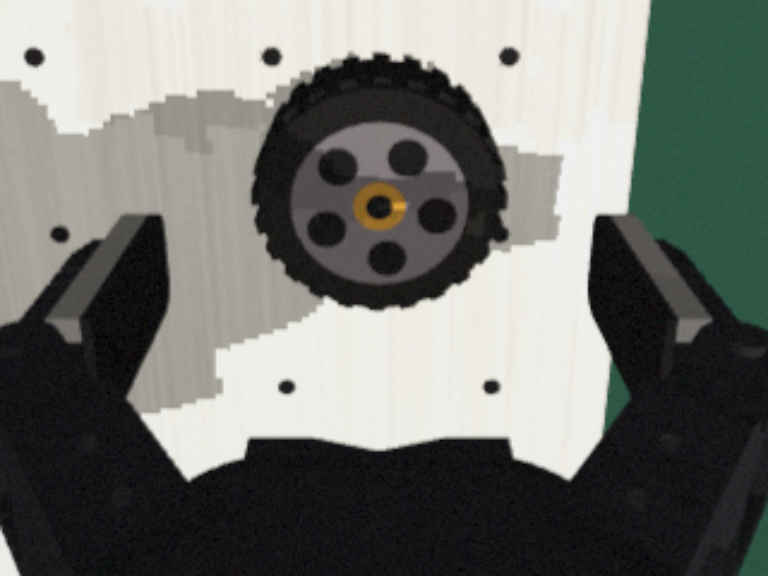

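Run:
```python
from h import *
m=camera_model('wrist');K=np.array(m['mtx'])
p,d=read_camera('wrist')
for (u,v) in [(300,235),(340,235),(320,265),(320,310)]:
    n=cv2.undistortPoints(np.array([[[u,v]]],float),K,None)[0,0];D=d[v,u]
    print(u,v,(np.array(m['mount'])@np.r_[n[0]*D,-n[1]*D,-D,1])[:3].round(1))
p,d=read_camera('scene')
cv2.imwrite('pics/s1c.png',cv2.cvtColor(cv2.resize(p[100:220,260:400],None,fx=5,fy=5,interpolation=cv2.INTER_CUBIC),4))
s=state();r=R.from_quat(s['ee_rot']);m=camera_model('scene');K=np.array(m['mtx']);q=R.from_quat(m['rotation']).inv()
for t in [(0,42,0),(0,-42,0),(-13,-42,0),(-40,-42,0),(-40,42,0),(-13,42,0)]:
    c=q.apply(s['ee_pos']+r.apply(t)-m['eye']);u=K@np.array([c[0],-c[1],-c[2]]);u=u[:2]/u[2];print(t,u,(u-[260,100])*5)
```

```text
300 235 [-19.   -9.7  -6.4]
340 235 [-18.6  12.   -6.2]
320 265 [-19.5   1.2  11.6]
320 310 [ 7.9  1.6 62.8]
(0, 42, 0) [338.93752285 180.27068307] [394.68761425 401.35341534]
(0, -42, 0) [301.73160199 196.75262358] [208.65800996 483.76311788]
(-13, -42, 0) [301.51829499 192.53926498] [207.59147495 462.6963249 ]
(-40, -42, 0) [301.05437754 183.37570939] [205.2718877  416.87854696]
(-40, 42, 0) [339.97580108 166.63287102] [399.87900538 333.16435508]
(-13, 42, 0) [339.26492042 175.97030732] [396.32460209 379.85153661]
```

View pics/s1c.png

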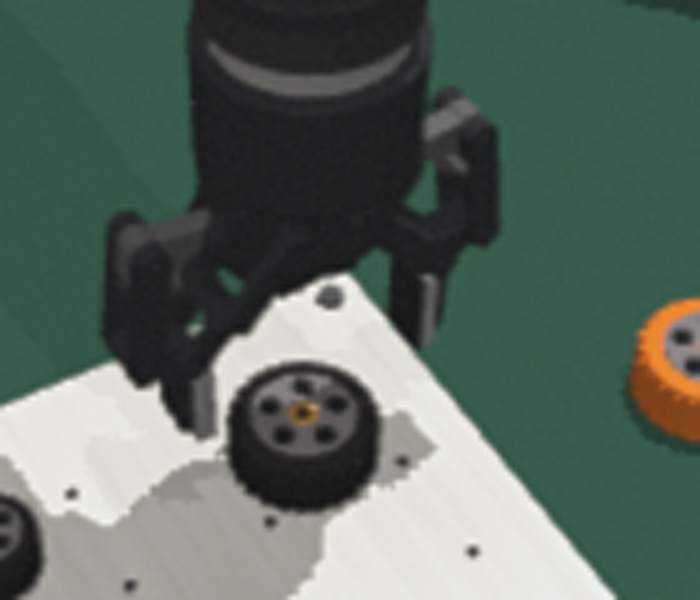

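Call:
step_arm --motion '[0,0,0,0,80,0,0,0,0,80,0,0,0,0,80,0,0,0,0,80,0,0,0,0,80]'

```text
time_s: 5.45
ee_pos: [512.4, 77.6, 19.3]
ee_rot: [-0.027, 0.707, 0.027, 0.706]
force: [0.3, -0.1, 0.4]
gripper_width: 67.9
```

Run:
```python
from h import *
print(state()['gripper_width'],state()['ee_pos'])
p,d=read_camera('scene');a=cv2.resize(p[100:220,260:400],(560,480),interpolation=cv2.INTER_CUBIC)
p,d=read_camera('wrist');b=cv2.resize(p[160:400,160:480],(560,420))[:,:]
cv2.imwrite('pics/s2.png',cv2.cvtColor(a,4));cv2.imwrite('pics/w3.png',cv2.cvtColor(cv2.resize(p[160:400,160:480],None,fx=2.4,fy=2.4),4))
```

```text
67.8898135913692 [512.36977535  77.55140047  19.32053154]
```

View pics/s2.png

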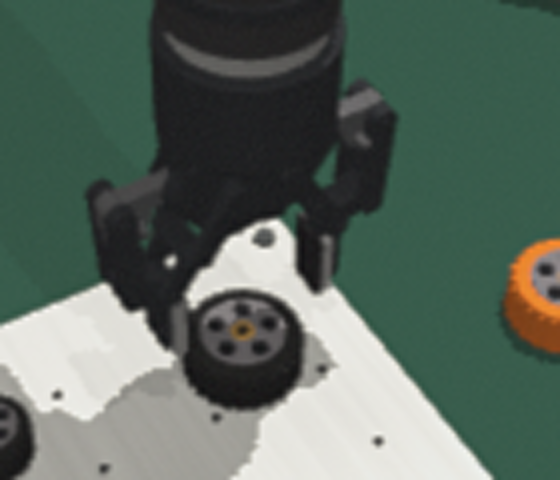

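View pics/w3.png

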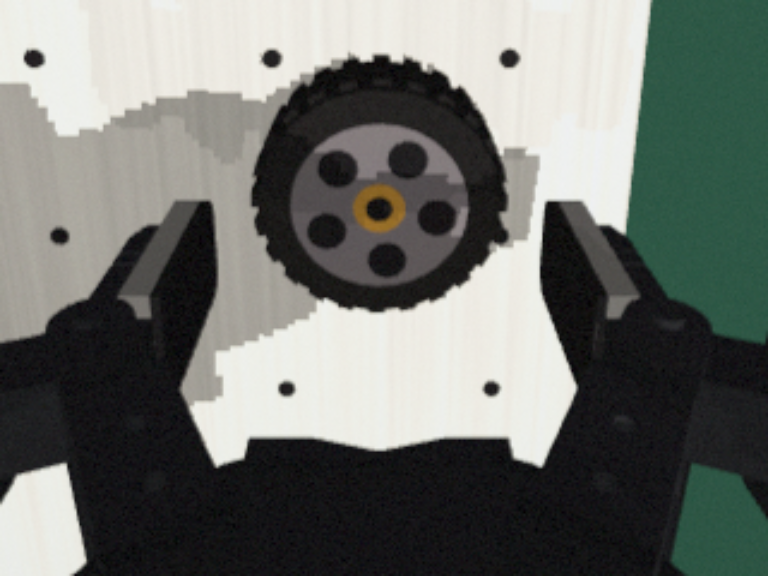

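Call:
step_arm --motion '[0.1,0,0,0,80,0.2,0,0,0,80,0.2,0,0,0,80]'

```text
time_s: 5.8
ee_pos: [511.7, 77.4, 12.5]
ee_rot: [-0.027, 0.707, 0.027, 0.706]
force: [0.1, -1.2, 0.5]
gripper_width: 68.1
```

Call:
step_arm --motion '[0,0,0,0,74,0,0,0,0,72,0,0,0,0,70,0,0,0,0,68,0,0,0,0,66,0,0,0,0,66,0,0,0,0,66]' --grip_force 20

```text
time_s: 6.38
ee_pos: [511.8, 77.5, 12.6]
ee_rot: [-0.027, 0.707, 0.027, 0.706]
force: [-0.3, 0.9, 0.3]
gripper_width: 56.6
```

Run:
```python
from h import *
s=state();print(s['gripper_width'],s['ee_pos'],s['force'])
p,d=read_camera('scene');a=cv2.resize(p[100:220,260:400],(560,480),interpolation=cv2.INTER_CUBIC)
cv2.imwrite('pics/s3.png',cv2.cvtColor(a,4))
p,d=read_camera('wrist');cv2.imwrite('pics/w4.png',cv2.cvtColor(cv2.resize(p[160:400,160:480],None,fx=2.4,fy=2.4),4))
```

```text
56.572490145021554 [511.83226615  77.46117797  12.64315139] [-0.29646149  0.94046968  0.25432997]
```

View pics/s3.png

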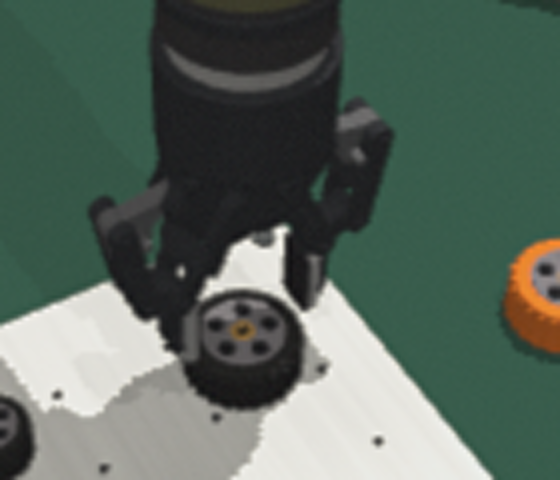

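View pics/w4.png

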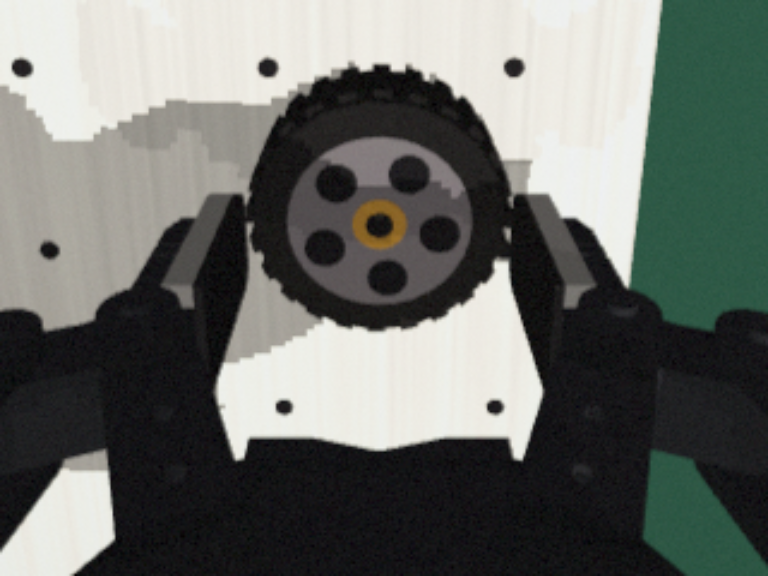

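Closing to 56.6 mm met no resistance, so the fingertips are still above the 60 mm wheel. In the wrist view they sit about 33 mm behind the TCP, farther back than the interface text suggests. I'll reopen and go down in small steps, watching the force.

Call:
step_arm --motion '[0,0,0,0,82,0,0,0,0,82,0,0,0,0,82,0,0,0,0,82,0,0,0,0,82,0.1,0,0,0,82,0.2,0,0,0,82,0.2,0,0,0,82]'

```text
time_s: 7.15
ee_pos: [511.2, 77.4, 5.9]
ee_rot: [-0.027, 0.708, 0.027, 0.705]
force: [-0.9, 0.3, -0.3]
gripper_width: 70.2
```

Run:
```python
from h import *
s=state();print(s['time_s'],s['gripper_width'],s['ee_pos'],s['force'])
p,d=read_camera('scene')
r=R.from_quat(s['ee_rot']);m=camera_model('scene');K=np.array(m['mtx']);q=R.from_quat(m['rotation']).inv()
im=cv2.cvtColor(cv2.resize(p[100:220,260:400],None,fx=5,fy=5,interpolation=cv2.INTER_CUBIC),4)
for x,col in [(-5,(0,0,255)),(-20,(0,255,255)),(-35,(255,255,0))]:
  for y in (35,-35):
   for z in (-11,11):
    c=q.apply(s['ee_pos']+r.apply((x,y,z))-m['eye']);u=K@np.array([c[0],-c[1],-c[2]]);u=(u[:2]/u[2]-[260,100])*5
    cv2.circle(im,tuple(int(k) for k in u),4,col,-1)
c=q.apply(np.array([512,77,38])-m['eye']);u=K@np.array([c[0],-c[1],-c[2]]);u=(u[:2]/u[2]-[260,100])*5
cv2.circle(im,tuple(int(k) for k in u),4,(255,0,255),-1)
cv2.imwrite('pics/s4.png',im)
```

```text
7.15 70.17935904142684 [511.18893041  77.36391623   5.90676036] [-0.9402233   0.31188228 -0.25035694]
```

View pics/s4.png

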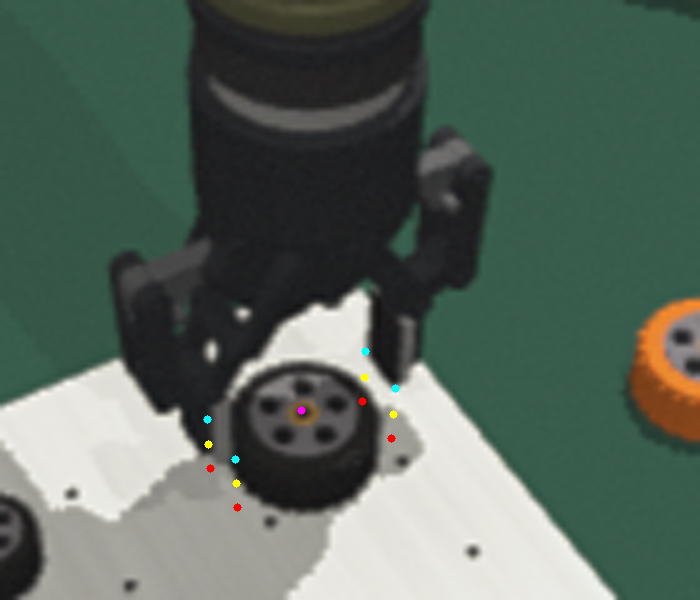

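The scene overlay agrees: the tips are about 36 mm behind the reported TCP, so still at z≈42. I need to go about 20 mm lower.

Call:
step_arm --motion '[0.1,0,0,0,82,0.2,0,0,0,82,0.3,0,0,0,82,0.4,0,0,0,82,0.4,0,0,0,82]'

```text
time_s: 7.62
ee_pos: [510.6, 77.3, -6.7]
ee_rot: [-0.027, 0.708, 0.026, 0.705]
force: [-0.0, -0.4, -0.0]
gripper_width: 70.0
```

Call:
step_arm --motion '[0.1,0,0,0,82,0.2,0,0,0,82,0.25,0,0,0,82,0.25,0,0,0,82]'

```text
time_s: 7.95
ee_pos: [510.2, 77.2, -14.6]
ee_rot: [-0.027, 0.708, 0.026, 0.705]
force: [-0.2, 0.1, 0.7]
gripper_width: 69.8
```

Run:
```python
from h import *
s=state();print(s['time_s'],s['gripper_width'],s['ee_pos'],s['force'])
p,d=read_camera('scene')
im=cv2.cvtColor(cv2.resize(p[100:220,260:400],None,fx=5,fy=5,interpolation=cv2.INTER_CUBIC),4)
cv2.imwrite('pics/s5.png',im)
```

```text
7.95 69.84178859670575 [510.15922396  77.18232077 -14.63062458] [-0.20405835  0.10339482  0.66075555]
```

View pics/s5.png

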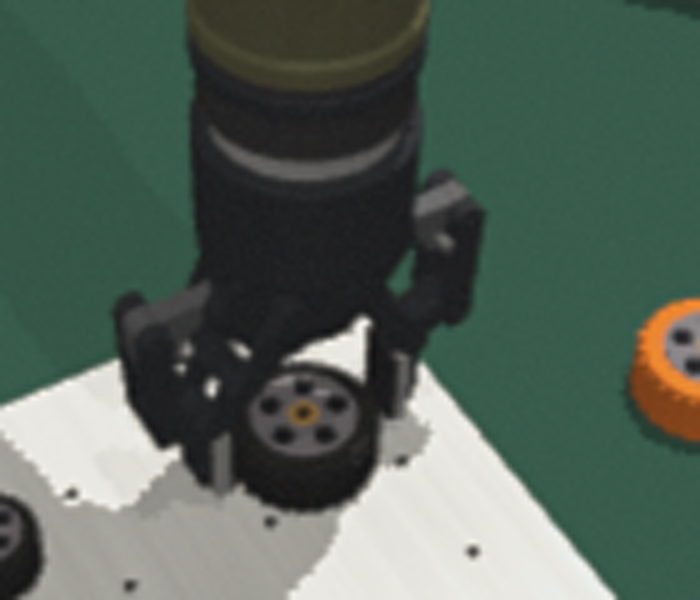

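The tips now sit alongside the lower tyre at z≈21, with no contact force. Closing gently now.

Call:
step_arm --motion '[0,0,0.05,0,76,0,0,0.05,0,72,0,0,0.05,0,69,0,0,0.05,0,67,0,0,0.05,0,66,0,0,0.05,0,65,0,0,0.05,0,65]' --grip_force 20

```text
time_s: 8.58
ee_pos: [512.3, 77.4, -14.1]
ee_rot: [-0.027, 0.708, 0.027, 0.705]
force: [0.2, 0.5, 2.9]
gripper_width: 59.1
```

Run:
```python
from h import *
s=state();r=R.from_quat(s['ee_rot']);print(s['time_s'],s['gripper_width'],s['ee_pos'],s['force'])
y=r.apply([0,1,0]);print(np.degrees(np.arctan2(y[1],y[0])),r.as_matrix().round(3))
z=s['ee_pos'][2]
N=np.array([662.1,31,z]);w=np.array([512,77.3,z])
off=s['ee_pos']-w; print('staging',delta(N-45*PX),'nest',delta(N))
p,d=snap('wrist','w5.png')
```

```text
8.5833 59.119067239625316 [512.33613359  77.43808901 -14.06307933] [0.16668685 0.54548727 2.90114617]
94.34213593976497 [[-0.004 -0.076  0.997]
 [-0.001  0.997  0.076]
 [-1.    -0.001 -0.004]]
staging [-0.01226207 -1.9214014   3.36058045] nest [-0.01819287 -1.92145732  4.86056873]
```

View pics/w5.png

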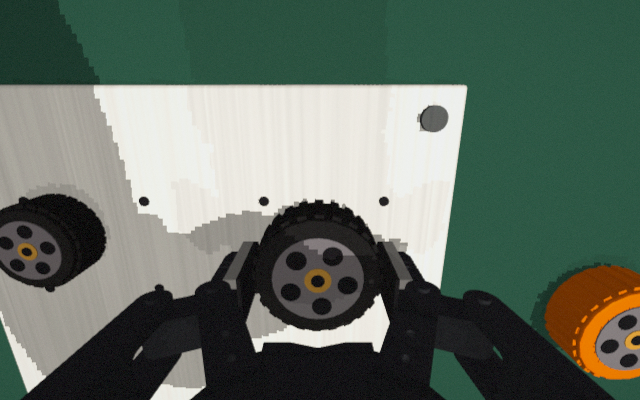

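Gripped at 59 mm with a light downward load on the plate. Now I drag it to a point 45 mm short of the nest, on the nest axis.

Call:
step_arm --motion '[0,-0.1,0.17,0,65,0,-0.2,0.35,0,65,0,-0.32,0.56,0,65,0,-0.44,0.77,0,65,0,-0.56,0.98,0,65,0,-0.68,1.19,0,65,0,-0.8,1.4,0,65,0,-0.92,1.61,0,65,0,-1.04,1.82,0,65,0,-1.16,2.03,0,65,0,-1.28,2.24,0,65,0,-1.4,2.45,0,65,0,-1.52,2.66,0,65,0,-1.64,2.87,0,65,0,-1.74,3.05,0,65,0,-1.82,3.2,0,65,0,-1.88,3.3,0,65,0,-1.92,3.36,0,65,0,-1.92,3.36,0,65]'

```text
time_s: 10.22
ee_pos: [615.8, 28.4, -14.1]
ee_rot: [-0.026, 0.709, 0.027, 0.704]
force: [-3.7, 2.6, 9.1]
gripper_width: 59.4
```

Run:
```python
from h import *
s=state();print(s['time_s'],s['gripper_width'],s['ee_pos'],s['force'])
z=s['ee_pos'][2]
print('nest',delta(np.array([662.1,31,z])))
snap('top','t2.png');p,d=snap('wrist','w6.png')
a=cv2.imread('pics/t2.png')[60:260,220:440];cv2.imwrite('pics/t2c.png',np.vstack([cv2.resize(a,(440,400))]) )
```

```text
10.2167 59.426683214625115 [615.75701885  28.42607247 -14.05574548] [-3.72079555  2.55910669  9.10359575]
nest [-0.01012568 -0.03188071  1.54678519]
```

View pics/w6.png

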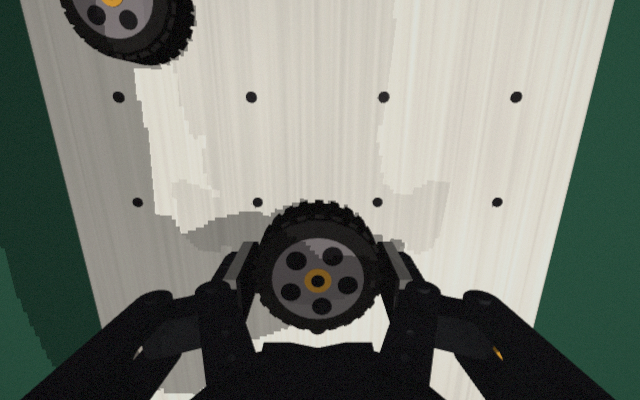

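View pics/t2c.png

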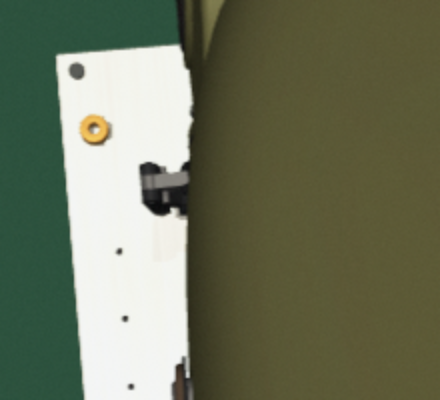

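The wheel followed the gripper, still centred and flat (wrist hub at (318,281)). Now I move in along the nest axis, stopping about 4 mm short.

Call:
step_arm --motion '[-0.01,-0.02,0.1,0,65,-0.01,-0.03,0.25,0,65,-0.01,-0.03,0.4,0,65,-0.01,-0.03,0.55,0,65,-0.01,-0.03,0.7,0,65,-0.01,-0.03,0.85,0,65,-0.01,-0.03,1.0,0,65,-0.01,-0.03,1.15,0,65,-0.01,-0.03,1.3,0,65,-0.01,-0.03,1.4,0,65,-0.01,-0.03,1.4,0,65]'

```text
time_s: 11.23
ee_pos: [659.2, 30.8, -14.0]
ee_rot: [-0.027, 0.708, 0.027, 0.705]
force: [0.1, -0.3, 2.7]
gripper_width: 59.3
```

Run:
```python
from h import *
s=state();print(s['time_s'],s['gripper_width'],s['ee_pos'],s['force'])
print('nest',delta(np.array([662.1,31,s['ee_pos'][2]])))
snap('scene','s6.png');a=cv2.imread('pics/s6.png')[130:290,260:420];cv2.imwrite('pics/s6c.png',cv2.resize(a,None,fx=3.7,fy=3.7,interpolation=2))
```

```text
11.2333 59.3400471815256 [659.23245091  30.81567177 -14.00281237] [ 0.05339468 -0.27577034  2.65162791]
nest [-0.00042652 -0.00115624  0.09577432]
```

View pics/s6c.png

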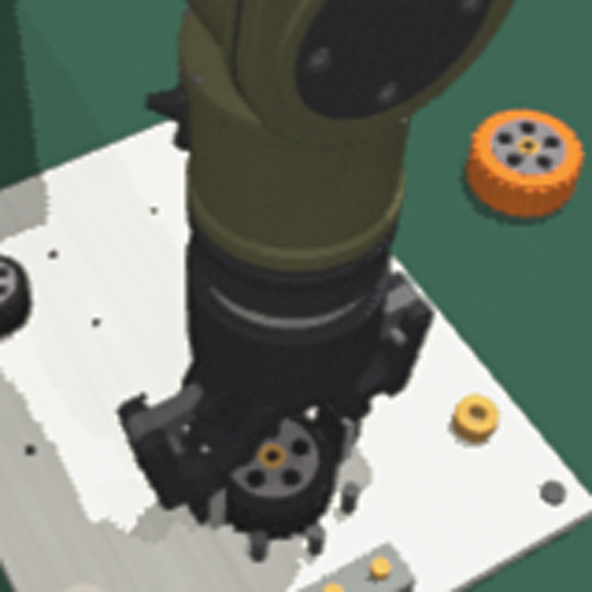

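Call:
step_arm --motion '[0,0,0.04,0,65,0,0,0.08,0,65,0,0,0.1,0,65,0,0,0.12,0,65,0,0,0.12,0,65]'

```text
time_s: 11.7
ee_pos: [662.1, 31.0, -14.0]
ee_rot: [-0.027, 0.709, 0.027, 0.705]
force: [-3.7, 0.4, 5.3]
gripper_width: 59.0
```

Call:
step_arm --motion '[0,0,0.04,0,65,0,0,0.08,0,65,0,0,0.08,0,65]'

```text
time_s: 11.95
ee_pos: [662.0, 31.0, -14.0]
ee_rot: [-0.027, 0.71, 0.027, 0.703]
force: [-7.2, -0.3, 8.0]
gripper_width: 59.6
```

Call:
step_arm --motion '[0,0,0.06,0,65,0,0,0.12,0,65,0,0,0.15,0,65,0,0,0.15,0,65]'

```text
time_s: 12.28
ee_pos: [661.8, 31.0, -14.0]
ee_rot: [-0.027, 0.713, 0.027, 0.7]
force: [-11.8, -0.3, 11.9]
gripper_width: 59.2
```

Run:
```python
from h import *
s=state();print(s['time_s'],s['gripper_width'],s['ee_pos'],s['force'])
p,d=snap('wrist','w7.png')
snap('scene','s7.png');a=cv2.imread('pics/s7.png')[200:290,280:420];cv2.imwrite('pics/s7c.png',cv2.resize(a,None,fx=5,fy=5,interpolation=2))
```

```text
12.2833 59.20615778439096 [661.75018071  31.02222891 -14.04986072] [-11.80381956  -0.29737074  11.93106658]
```

View pics/s7c.png

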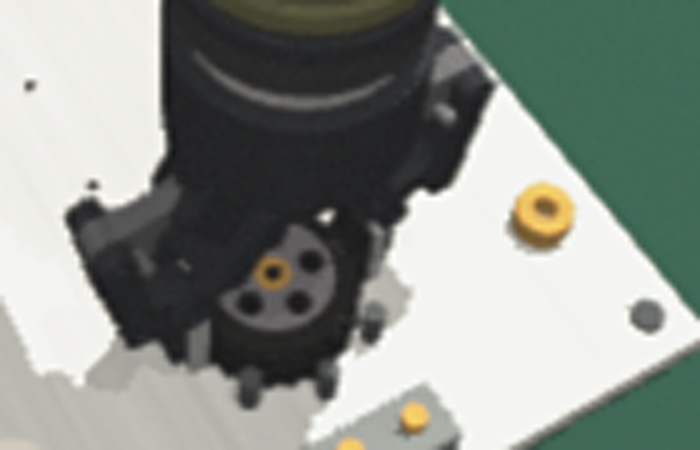

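View pics/w7.png

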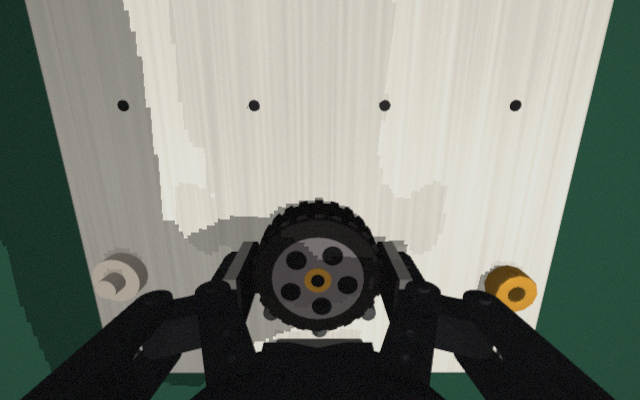

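The wheel is stopped against the pins: 12 N back-force, and the pins show symmetrically under the tyre at (268,312), (320,330) and (369,312). I'll ease the push, then open.

Call:
step_arm --motion '[0,0,0,0,65,0,0,0,0,68,0,0,0,0,71,0,0,0,0,74,0,0,0,0,78,0,0,0,0,84,0,0,0,0,90,0,0,0,0,90,0,0,0,0,90]'

```text
time_s: 13.13
ee_pos: [661.8, 31.0, -14.2]
ee_rot: [-0.027, 0.713, 0.027, 0.7]
force: [-1.0, -0.7, 0.1]
gripper_width: 76.6
```

Run:
```python
from h import *
s=state();r=R.from_quat(s['ee_rot']);print(s['time_s'],s['gripper_width'],s['ee_pos'],s['force'],r.as_matrix().round(3))
```

```text
13.1333 76.62575367468409 [661.81494567  31.03794888 -14.16496846] [-0.96129809 -0.66563753  0.10266749] [[-0.018 -0.076  0.997]
 [-0.     0.997  0.076]
 [-1.     0.001 -0.017]]
```

Call:
step_arm --motion '[-0.3,0,0,0,90,-0.8,0,0,0,90,-1.6,0,0,0,90,-2.6,0,0,0,90,-3.6,0,0,0,90,-4.4,0,0,0,90,-4.4,-1,0,0,90,-4.4,-2.3,-1,0,90,-4.4,-3.6,-2,0,90,-4.4,-5,-3,0,90,-4.4,-6.4,-4,0,90,-4.4,-7.8,-5,0,90,-4.4,-9,-6,0,90,-4.4,-10,-6,0,90,-4.4,-11,-6,0,90,-4.4,-11,-6,0,90]'

```text
time_s: 14.47
ee_pos: [508.4, -316.1, 121.9]
ee_rot: [-0.026, 0.712, 0.025, 0.701]
force: [0.4, -0.7, -0.7]
gripper_width: 77.0
```

Run:
```python
from h import *
s=state();print(s['time_s'],s['ee_pos'],s['force'])
p,d=snap('top','t3.png')
a=p[85:165,270:400];cv2.imwrite('pics/t3c.png',cv2.cvtColor(cv2.resize(a,None,fx=6,fy=6,interpolation=2),4))
for q in masks_of('drive_wheel','top'):
    ys,xs=np.nonzero(q['mask']);print(q['conf'],q['location'],world('top',q['location'],d[int(q['location'][1]),int(q['location'][0])]))
# tilt: plane of hub top
c=np.array([334,123]);
m=camera_model('top')
ys,xs=np.mgrid[80:170,290:380];w=world('top',np.c_[xs.ravel(),ys.ravel()],d[ys,xs].ravel())
N=np.array([662.1,31])
k=(np.hypot(*(w[:,:2]-N).T)<26)&(w[:,2]>33)
A=np.c_[w[k,:2]-N,np.ones(k.sum())];print(k.sum(),np.linalg.lstsq(A,w[k,2],rcond=None)[0])
k=(w[:,2]>33)&(w[:,2]<45);print(w[k].mean(0),(np.percentile(w[k],1,axis=0)+np.percentile(w[k],99,axis=0))/2)
q=R.from_quat(m['rotation']).inv();K=np.array(m['mtx'])
for t in ([662.1,31,38],[509,-52.7,34]):
    cc=q.apply(np.array(t)-m['eye']);u=K@np.array([cc[0],-cc[1],-cc[2]]);print(u[:2]/u[2])
```

```text
14.4667 [ 508.42735372 -316.0807952   121.88304111] [ 0.43740781 -0.67068991 -0.71990961]
0.97 [187.8, 212.6] [[541.57255344 245.44263078  27.25294708]]
0.56 [334.8, 128.6] [[659.40129183  31.61178259  37.95036786]]
979 [-1.37424381e-03 -2.60821747e-03  3.83287797e+01]
[665.69208352  31.23157154  37.7780651 ] [681.82008169  30.6148085   37.09412678]
[335.17989273 126.76607739]
[395.60408887 231.23349535]
```

View pics/t3c.png

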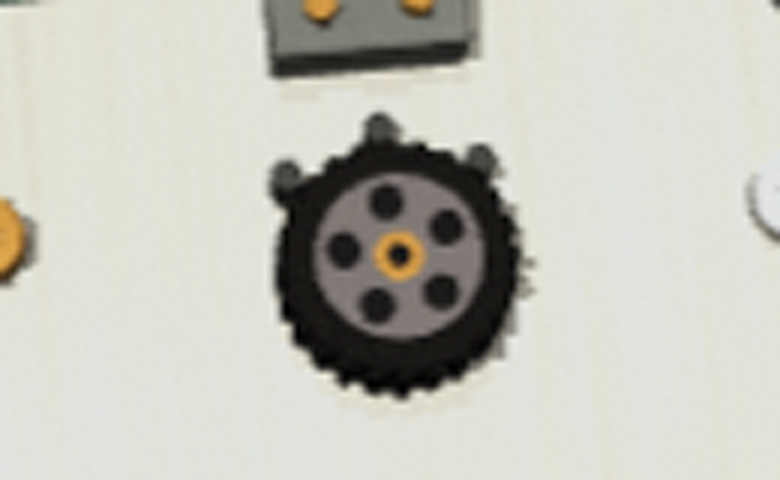

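View pics/t3.png

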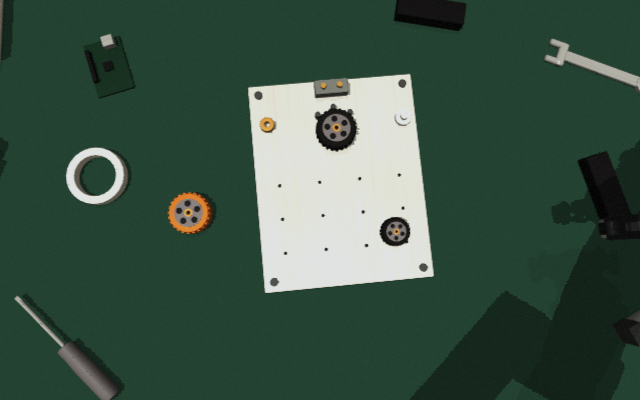

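The wheel is flat at top z=38.3 with negligible slope, and the small wheel is still at (396,231). The hub looks about 1 px right of where I predicted, so I'll measure it more precisely.

```bash
cat > meas.py <<'E'
from h import *
def hubc(p,c,rad=8):
    hsv=cv2.cvtColor(p,cv2.COLOR_RGB2HSV).astype(float)
    v,u=np.mgrid[0:400,0:640];near=np.hypot(u-c[0],v-c[1])<rad
    w=np.where(near&(hsv[...,1]>90)&(hsv[...,2]>90),1.,0); bc=np.array([(u*w).sum(),(v*w).sum()])/w.sum()
    # non-black hub disc
    g=((p.max(2)>55)&(np.hypot(u-c[0],v-c[1])<16)).astype(np.uint8)
    n,l,st,ce=cv2.connectedComponentsWithStats(g);i=l[int(round(c[1]-3)),int(round(c[0]-3))]
    cs,_=cv2.findContours((l==i).astype(np.uint8),0,2);cc=max(cs,key=cv2.contourArea)
    e=cv2.fitEllipse(cv2.convexHull(cc))
    # tyre: dark blob
    return bc,w.sum(),e
if __name__=='__main__':
    for fn,c in [('t1.png',(305.5,231)),('t3.png',(336,127))]:
        p=cv2.cvtColor(cv2.imread('pics/'+fn),4)
        bc,n,e=hubc(p,c);print(fn,bc,n,e,atz('top',bc,38.),atz('top',e[0],38.))
    p=cv2.cvtColor(cv2.imread('pics/t1.png'),4)
    v,u=np.mgrid[0:400,0:640]
    g=p.max(2).astype(float)
    for nm,c,z in [('dot',(334.5,131),12),('pL',(317.5,115.5),21),('pM',(333,108),21),('pR',(349,113),21)]:
        w=np.where(np.hypot(u-c[0],v-c[1])<7,np.clip(190-g,0,130),0);w[w<30]=0
        # exclude shadow via threshold dark
        w=np.where(g<110,w,0);cc=np.array([(u*w).sum(),(v*w).sum()])/w.sum();print(nm,cc,atz('top',cc,float(z)))
E
python3 meas.py
```

```text
t1.png [305.5 231. ] 52.0 ((305.5165100097656, 230.94024658203125), (29.091049194335938, 29.46084976196289), 77.36295318603516) [[511.67943601  76.66376105  38.        ]] [[511.76367944  76.63890709  38.        ]]
t3.png [336.02040816 127.08163265] 49.0 ((336.1047668457031, 127.18601989746094), (27.57666015625, 28.450510025024414), 101.50139617919922) [[661.61684564  29.78673393  38.        ]] [[661.46055713  29.66744808  38.        ]]
dot [334.50492341 130.88265864] [[662.28381633  30.43489488  12.        ]]
pL [317.23821549 115.26459035] [[684.19541824  56.29251008  21.        ]]
pM [332.69155481 107.39737136] [[695.95836519  32.92391531  21.        ]]
pR [349.31167486 112.62826819] [[687.66205777   8.19520938  21.        ]]
```

Hub at (661.6, 29.8) against a nest of (662.1, 30.4). The difference is below one pixel (1.4 mm), but the wheel could be slightly short of the left pin. I have the time, so I'll give it a gentle centred push from behind with the fingers shut, which will seat it against all three.

Run:
```python
from h import *
s=state();r=R.from_quat(s['ee_rot']);print(r.as_matrix().round(3))
print(delta(np.r_[(np.array([662.1,30.8,0])-75*PX)[:2],110]))
```

```text
[[-0.016 -0.07   0.997]
 [-0.002  0.998  0.07 ]
 [-1.    -0.001 -0.016]]
[ 0.31675773 11.15169398  3.40371724]
```

Call:
step_arm --motion '[0.3,1,0.3,0,0,0.3,2.2,0.7,0,0,0.3,3.5,1.1,0,0,0.3,4.8,1.5,0,0,0.3,6.1,1.9,0,0,0.3,7.4,2.3,0,0,0.3,8.7,2.7,0,0,0.3,9.8,3,0,0,0.3,10.6,3.3,0,0,0.3,11.15,3.4,0,0,0.3,11.15,3.4,0,0,0.3,11.15,3.4,0,0]'

```text
time_s: 15.57
ee_pos: [587.0, 26.8, 110.9]
ee_rot: [-0.027, 0.712, 0.025, 0.701]
force: [-0.3, 0.9, -0.4]
gripper_width: -0.3
```

Run:
```python
from h import *
s=state();print(s['time_s'],s['gripper_width'],s['ee_pos'])
print('stage',delta(np.r_[(np.array([662.1,30.8,0])-75*PX)[:2],-8]))
p,d=snap('wrist','w8.png')
m=camera_model('wrist');K=np.array(m['mtx']);M=np.linalg.inv(np.array(m['mount']))
for x in (0,-13,-31):
  for z in (-11,11):
    c=M@np.array([x,0,z,1]);u=K@np.array([c[0],-c[1],-c[2]]);print(x,z,(u[:2]/u[2]).round())
```

```text
15.5667 -0.3153592844615902 [586.95779315  26.75912887 110.86642308]
stage [ 3.96165506 -0.04997465  0.07101743]
0 -11 [318. 215.]
0 11 [318. 248.]
-13 -11 [318. 223.]
-13 11 [318. 258.]
-31 -11 [318. 237.]
-31 11 [318. 275.]
```

View pics/w8.png

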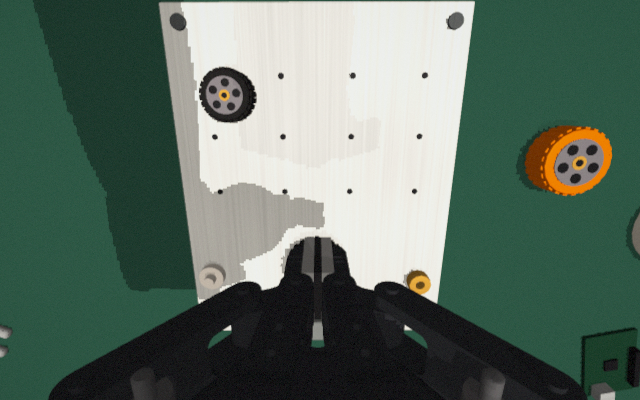

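Shut, the tips lie 31 mm behind the TCP (row 237), so TCP z=-8 puts them at z≈23, mid-tyre. I lower behind the wheel, then push.

Call:
step_arm --motion '[0.6,-0.05,0.07,0,0,1.4,-0.05,0.07,0,0,2.2,-0.05,0.07,0,0,2.9,-0.05,0.07,0,0,3.4,-0.05,0.07,0,0,3.7,-0.05,0.07,0,0,3.95,-0.05,0.07,0,0,3.95,-0.05,0.07,0,0]'

```text
time_s: 16.28
ee_pos: [586.1, 23.2, -8.7]
ee_rot: [-0.026, 0.713, 0.024, 0.7]
force: [-0.8, 0.5, 0.2]
gripper_width: -0.2
```

Run:
```python
from h import *
s=state();print(s['time_s'],s['ee_pos'],s['force'])
print('contact',delta(np.r_[(np.array([662.1,30.8,0])-41*PX)[:2],s['ee_pos'][2]]))
```

```text
16.2833 [586.10452643  23.23240371  -8.71769428] [-0.78059556  0.49677533  0.15343865]
contact [-0.02153562  0.06563228  1.17783551]
```

Call:
step_arm --motion '[-0.02,0.05,0.15,0,0,-0.02,0.07,0.35,0,0,-0.02,0.07,0.55,0,0,-0.02,0.07,0.75,0,0,-0.02,0.07,0.9,0,0,-0.02,0.07,1.0,0,0,-0.02,0.07,1.05,0,0,-0.02,0.07,1.1,0,0,-0.02,0.07,1.1,0,0]'

```text
time_s: 17.03
ee_pos: [619.0, 27.7, -8.8]
ee_rot: [-0.026, 0.713, 0.024, 0.7]
force: [0.2, -0.1, 0.3]
gripper_width: 0.0
```

Call:
step_arm --motion '[0,0,0.04,0,0,0,0,0.08,0,0,0,0,0.1,0,0,0,0,0.1,0,0]'

```text
time_s: 17.37
ee_pos: [620.6, 27.9, -9.0]
ee_rot: [-0.026, 0.714, 0.024, 0.699]
force: [-4.1, -0.1, 2.8]
gripper_width: 0.2
```

Call:
step_arm --motion '[0,0,0.06,0,0,0,0,0.12,0,0,0,0,0.16,0,0,0,0,0.16,0,0]'

```text
time_s: 17.7
ee_pos: [620.5, 28.0, -9.6]
ee_rot: [-0.026, 0.717, 0.024, 0.696]
force: [-11.0, -0.4, 7.0]
gripper_width: 0.0
```

Firm contact with 11 N back-force and no further movement, so it's seated. Backing off, lifting and moving aside for a look.

Call:
step_arm --motion '[0,0,-0.1,0,0,0,0,-0.3,0,0,0,0,-0.6,0,0,0,0,-1.0,0,0,-0.5,0,-1.3,0,0,-1.3,0,-1.3,0,0,-2.3,0,-1.3,0,0,-3.3,0,-1.3,0,0,-4.2,0,-1.3,0,0,-4.4,-1,-1.5,0,0,-4.4,-2.3,-2,0,0,-4.4,-3.6,-2.5,0,0,-4.4,-5,-3,0,0,-4.4,-6.3,-3.4,0,0,-4.4,-7.6,-3.4,0,0,-4.4,-8.9,-3.4,0,0,-4.4,-10,-3.4,0,0,-4.4,-11,-3.4,0,0,-4.4,-11,-3.4,0,0]'

```text
time_s: 19.28
ee_pos: [546.6, -314.2, 125.7]
ee_rot: [-0.025, 0.716, 0.021, 0.697]
force: [0.6, 0.8, 0.3]
gripper_width: 0.2
```

Run:
```python
from meas import *
s=state();print(s['time_s'],s['ee_pos'],s['force'])
p,d=snap('top','t4.png')
a=p[85:165,270:400];cv2.imwrite('pics/t4c.png',cv2.cvtColor(cv2.resize(a,None,fx=6,fy=6,interpolation=2),4))
bc,n,e=hubc(p,(336,127));print(bc,n,e,atz('top',bc,38.),atz('top',e[0],38.))
bc,n,e=hubc(p,(395.6,231));print('small',bc,atz('top',bc,34.))
p1=cv2.cvtColor(cv2.imread('pics/t1.png'),4);print('small before',hubc(p1,(395.6,231))[0])
ys,xs=np.mgrid[80:170,290:380];w=world('top',np.c_[xs.ravel(),ys.ravel()],d[ys,xs].ravel());N=np.array([662.1,31])
k=(np.hypot(*(w[:,:2]-N).T)<26)&(w[:,2]>33)
A=np.c_[w[k,:2]-N,np.ones(k.sum())];print(np.linalg.lstsq(A,w[k,2],rcond=None)[0])
```

```text
19.2833 [ 546.59588193 -314.21489739  125.66477877] [0.61931609 0.76061033 0.34716809]
[335.86792453 126.79245283] 53.0 ((336.01165771484375, 126.95706939697266), (27.671159744262695, 28.66796112060547), 98.67347717285156) [[662.04835211  29.99893735  38.        ]] [[661.80167134  29.79522829  38.        ]]
small [395.76666667 231.06666667] [[509.23460297 -52.94317863  34.        ]]
small before [395.76666667 231.06666667]
[-6.65429830e-03 -9.66713288e-04  3.82549978e+01]
```

View pics/t4c.png

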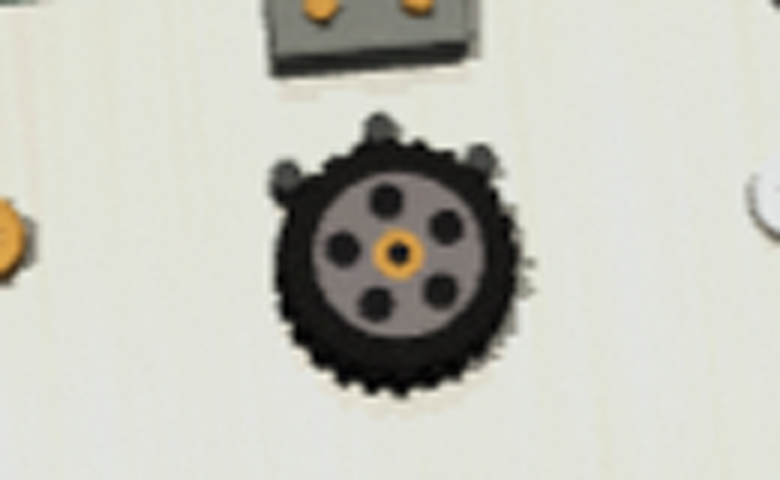

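The push moved the wheel in another 0.35 mm. The hub is now at (662.0, 30.0) against a nest of (662.1, 30.4), within the camera's accuracy. It lies flat, and the small wheel's hub pixel has not moved.

```bash
python3 -c "
from rig import *
print(sign_off())"
```

```text
the job is handed in; nothing more can be done
None
```

The large black wheel is in the nest, lying flat, and I handed the job in at about 19.3 s. I gripped it lightly, slid it along the plate into the nest, released it, then pushed it home from behind with the fingers shut until the back-force was 11 N. The gripper is now well clear of the plate.

**Last checks:**
- **Position:** the hub measured (662.0, 30.0) mm against a nest of about (662.1, 30.4) mm. That is within the camera's 2 mm accuracy, so the image alone can't prove all three pins touch; the push stopping dead supports it.
- **Flatness:** the top face is at z = 38.3 mm with a slope under 0.4°.
- **Smaller wheel:** its hub is at exactly the same pixel before and after. I never touched the orange look-alike, the hub or the gear.

**One disagreement with the interface text:** the fingertips sit about 31 mm (shut) to 44 mm (open) behind the reported TCP, not at it. My first close therefore passed harmlessly above the wheel, and I corrected the height using the camera views and the force reading.

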